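# Sort the sample tins by heft and start the heater

## Task

The sealed sample tins on the black mat look alike, but some are full and some empty: feel each one's weight, stand the full ones upright in the steel warming tray and the empty ones upright in the white basket. When all are sorted, turn the dial of the heater controller to 7, and after that throw its switch on (away from the robot). Leave the glassware and other things around as they stand.

Things in the scene. Friction and masses are not known exactly. Their poses are not given: they have to be found in the camera images.
- tin_a: sealed round sample tin, upright: bare aluminium with a white paper band and a blue lid, 60 mm across, 62 mm tall, weighted low, grip it by its sides. Origin: centre of its underside, z up. All tins look alike; a full one weighs 350 to 490 g, an empty one 75 to 105 g. Only the weight tells which. Four to six tins are there; an absent one reads None
- tin_b: sealed round sample tin, upright: bare aluminium with a white paper band and a blue lid, 60 mm across, 62 mm tall, weighted low, grip it by its sides. Origin: centre of its underside, z up. All tins look alike; a full one weighs 350 to 490 g, an empty one 75 to 105 g. Only the weight tells which. Four to six tins are there; an absent one reads None
- tin_c: sealed round sample tin, upright: bare aluminium with a white paper band and a blue lid, 60 mm across, 62 mm tall, weighted low, grip it by its sides. Origin: centre of its underside, z up. All tins look alike; a full one weighs 350 to 490 g, an empty one 75 to 105 g. Only the weight tells which. Four to six tins are there; an absent one reads None
- tin_d: sealed round sample tin, upright: bare aluminium with a white paper band and a blue lid, 60 mm across, 62 mm tall, weighted low, grip it by its sides. Origin: centre of its underside, z up. All tins look alike; a full one weighs 350 to 490 g, an empty one 75 to 105 g. Only the weight tells which. Four to six tins are there; an absent one reads None
- tin_e: sealed round sample tin, upright: bare aluminium with a white paper band and a blue lid, 60 mm across, 62 mm tall, weighted low, grip it by its sides. Origin: centre of its underside, z up. All tins look alike; a full one weighs 350 to 490 g, an empty one 75 to 105 g. Only the weight tells which. Four to six tins are there; an absent one reads None
- tin_f: sealed round sample tin, upright: bare aluminium with a white paper band and a blue lid, 60 mm across, 62 mm tall, weighted low, grip it by its sides. Origin: centre of its underside, z up. All tins look alike; a full one weighs 350 to 490 g, an empty one 75 to 105 g. Only the weight tells which. Four to six tins are there; an absent one reads None
- steel_tray: low bare-steel warming tray, fixed, 140 x 280 mm outside, walls 4 mm thick and 22 mm high, inner floor 4 mm above the table. Origin: centre of its underside, at table height; y along its long side, z up. It and the basket may change sides
- white_basket: white plastic wash basket, fixed, 140 x 280 mm outside, walls 4 mm thick and 26 mm high, inner floor 4 mm above the table. Origin: centre of its underside, at table height; y along its long side, z up
- controller: stainless heater controller with brown front and back, fixed on the table behind the tins, 90 mm deep (its x) x 250 mm wide (its y) x 40 mm high. Origin: centre of its underside. On its top the black dial stands 60 mm to -y of its middle, the red-tipped switch 60 mm to +y
- dial (a joint): black ribbed dial sleeve on the controller, upright axis, 40 mm across, 40 mm tall. 0 to 3.491 rad, clockwise from above positive; a click stop every 0.349 rad (20 degrees): number n is at n x 0.349 rad, 7 at 2.443 rad. Between stops it is pulled into the nearest one, with up to about 0.15 N m. A white line on its top is the pointer
- dial_grip (a point): point on the dial's axis 28 mm above the controller's top (12 mm below the dial's top), the height to grip it. White tick marks on the controller around the dial stand for 0 to 10 clockwise, the long ones 0, 5 and 10; 5 is on the side away from the robot (the controller's +x), 0 is 100 degrees anticlockwise from there
- switch (a joint): the controller's switch lever: 0 = off (leaning to the controller's -x, towards the robot), 1.0 rad = on (leaning to +x, away from the robot). Stays where it is left, friction about 0.06 N m
- switch_tip (a point): centre of the red ball, 26 mm across, at the end of the 55 mm switch lever. The lever's axis is 48 mm below the ball's centre when off or on, level, along the controller's y; the ball swings from 26 mm before the axis (-x) to 26 mm beyond it
- flask: glass conical flask with a blue stopper, 72 mm across, 120 mm tall, loose; not part of the job. Origin: centre of its underside
- wash_bottle: white plastic wash bottle with a blue cap, 60 mm across, 150 mm tall, loose; not part of the job. Origin: centre of its underside
- dish: small white porcelain dish, 64 mm across, 22 mm tall, loose; not part of the job. Origin: centre of its underside
- jar: amber glass jar with a black cap, 48 mm across, 45 mm tall, loose; not part of the job. Origin: centre of its underside
- clamp: aluminium clamp boss with a steel rod and black screw, about 100 mm long, 28 mm high, loose; not part of the job. Origin: centre of its underside
- beaker: glass beaker, 60 mm across, 75 mm tall, loose; not part of the job. Origin: centre of its underside
Things that resemble listed ones, but are neither listed nor needed, are in the scene too. Leave any brown or pink look-alike of the tin_e alone.

How it is judged:
By the outcome, as a careful person would: the job done as asked, in the order asked, and still so for the second after the job is handed in, with the robot touching nothing.
Of tin_a, tin_b, tin_c, tin_d, tin_e, tin_f only 4 to 6 are there at a start; the rules pass over those that are not, and their reading is None.
At some moment in a run one of tin_a, tin_b, tin_c, tin_d, tin_e, tin_f may be knocked a few centimetres aside while the robot is not near it.
It also fails if it takes over 210 s, if anything falls off the work surface, if the arm or the gripper's body presses on something with over 40 N, if the wrist force passes 120 N, or if a joint passes its speed limit or range.

## Robot

A 6-joint arm with a two-finger parallel gripper is mounted at the origin on the work surface. World frame = base frame: x ahead of the robot, y to its left, z up, the work surface at z = 0. Lengths are in mm, angles in degrees, forces in N, time in s.
With the tool pointing down it reaches from about 350 to 850 mm from the base axis. Payload 8.1 kg.
Tool frame: the origin (TCP) lies midway between the tips of the shut fingers; the grasp point (between the pads) lies 19 mm behind it (hold_point_z is the distance from the TCP to the grasp point, in mm); z points along the fingers, y is the direction in which the jaws open and shut (so a half turn about z gives the same grasp; the last joint's range is limited). The gripper opens to 85 mm and grips with 20 to 120 N. Pads are 22 mm wide; open, the fingers measure 114 mm over their backs; the gripper's body (76 mm by 85 mm) begins 54 mm behind the grasp point. The pads swing forward as they close: fully open they stand 13 mm farther back than shut.
Start: joints at [-80.352, 7.471, 85.268, -0, 87.261, -4.893], TCP at [150.671, -580.778, 231.292] pointing down, gripper open.
Joint ranges: [-169.43, 169.43], [-51.17, 129.36], [1.28, 143.12], [-76.62, 256.62], [0, 156.53], [-152.29, 152.29]. Speed limits (degrees/s): [136.94, 136.94, 159.86, 180, 180, 180].

## Interface

Orientations are given as [roll, pitch, yaw] about the fixed x, y, z axes, in that order (R = Rz(yaw) Ry(pitch) Rx(roll)).
In Python, from bench import sense, snapshot, camera_params, hand_in, hold_point_z gives the robot as it stands.
- The arm moves only by the tool servo_tool, never from a script. Its argument "motion" is a list of rows, each a list of 7 numbers: the finger opening in mm, from 0 to 85.4, then the shift along the tool's x, y, z in mm, then the turn, a rotation vector about the tool's x, y, z in rad. A call has 1 to 10 rows; each row shifts and turns the pose as measured when the row begins, along the tool's axes as they then stand; what a row does not reach is not made up. A row lasts 1/10 s, in which the tool goes at most 50 mm and 8.59 degrees, less where a joint would pass 70% of its speed; a pose out of reach is approached as far as the arm can. A call with a gripper value outside its range is refused whole. The fingers move at their own pace and stop on an object; "force" is the grip in N (left out, the last holds). Time passes only in rows, so rows that do not move let the fingers close. It gives the time, the measured TCP pose, the force and the opening at its end, in the units of the state.
- sense(): the state, without advancing time (a new reading comes with each control period).
- snapshot(name): name is "scene" or "side" or "wrist"; returns the picture (384x512x3 uint8, blue, green, red); there is no depth.
- camera_params(name): a dict with "fx", "fy", "cx", "cy" (pixels), "R" (3x3) and "t" (3): a world point X has camera coordinates R X + t; the wrist camera has in their place "tool_from_camera" (4x4, takes a point from camera to tool coordinates, whose origin is the TCP and whose axes are the flange's). Camera axes: x right, y down, z forward; pixel columns grow to the right and rows downward; lengths in mm; the calibration is good to about 2 mm. A picture is of the moment at which its call begins: read the wrist's pose just before it. camera_params takes no time and is no camera call.
- hand_in(): hands the job in, once; it reports no verdict.
The state is a dict: "time": time; "joint_pos": joint angles; "qd": joint speeds; "joint_efforts": joint torques, N m; "tool_pos": TCP position; "tcp_rot": TCP orientation; "ft_force": force on the tool from outside, world axes, zero at the start; "wrist_torque": the same for the moment, N m; "finger_gap": finger opening in mm.
Only numpy, scipy, OpenCV 4.12 (cv2) and the standard library are available. Lean on these libraries where they do the work, as an engineer would, in place of code of your own. Each camera call takes 0.05 s, during which the arm holds its last target. There are 200 camera calls.

## Working session

There is one attempt and no reset: what is moved stays moved. The work goes in short steps, Python scripts to look and compute and a tool call to move; the robot and the scene stay as the last step left them, time stands still between calls to the robot, and variables do not carry over. Pictures are saved under pics/ and viewed, about 12 in all and at most 16, crops included, and the job is handed in when it is done.

Besides the shell and the picture viewer there is one more tool, called after "Request:" as name([rows], argument=value, ...), one row to a line, values as JSON. servo_tool: Moves the arm, as the interface text tells. Its arguments: {"type":"object","properties":{"motion":{"type":"array"},"force":{"type":"number"}},"required":["motion"]}

```bash
mkdir -p pics; ls; python3 - <<'E'
from bench import *
import cv2,numpy as np
s=sense();print(s, hold_point_z if not callable(hold_point_z) else hold_point_z())
for n in("scene","side","wrist"):
    print(n,camera_params(n))
    if n!="wrist": cv2.imwrite(f"pics/{n}0.png",cv2.resize(snapshot(n),(800,600),interpolation=cv2.INTER_CUBIC))
E
```

```text
pics
{'time': 0.0, 'joint_pos': array([-8.03531483e+01,  7.51466590e+00,  8.53306486e+01, -7.20373237e-05,
        8.72619239e+01, -4.89246113e+00]), 'qd': array([-0.0120523 , -0.03726679, -0.07385245,  0.05472556,  0.1499642 ,
       -0.0222902 ]), 'joint_efforts': array([-8.16645388e-04, -5.69409406e+01, -5.00544655e+01, -2.26589937e-04,
        1.49416085e-02,  1.53008511e-05]), 'tool_pos': array([ 150.55936394, -580.22281736,  230.23592605]), 'tcp_rot': array([-1.79893146e+02, -9.07421911e-03,  1.45393079e+01]), 'ft_force': array([ 0.17526271, -0.13388013,  0.79230763]), 'wrist_torque': array([-0.00226465, -0.00354938,  0.0290594 ]), 'finger_gap': 85.11414056836799} 18.700000000000003
scene {'fx': 370.59697181675585, 'fy': 370.59697181675585, 'cx': 253.36622250595025, 'cy': 197.14764827153803, 'R': array([[ 0.75261932,  0.65839539,  0.00892563],
       [ 0.52241251, -0.58881465, -0.61675155],
       [-0.40081084,  0.468842  , -0.78710727]]), 't': array([-385.1042394 , -195.84460056, 1487.11306279])}
side {'fx': 418.9214112665848, 'fy': 418.9214112665848, 'cx': 252.16337100907543, 'cy': 194.27038800079492, 'R': array([[-0.9485279 , -0.31630727, -0.01563768],
       [-0.22097413,  0.69640286, -0.68278363],
       [ 0.22685955, -0.6441838 , -0.73045327]]), 't': array([ 475.06620579,  187.45821689, 1250.5301585 ])}
wrist {'fx': 296.5310923075584, 'fy': 296.5310923075584, 'cx': 252.98899852953923, 'cy': 195.31982013540284, 'tool_from_camera': array([[-4.10124872e-04, -9.53587857e-01, -3.01114648e-01,
         7.65619531e+01],
       [ 9.99999861e-01, -2.91290286e-04, -4.39546653e-04,
        -3.59465893e-01],
       [ 3.31434579e-04, -3.01114786e-01,  9.53587844e-01,
        -1.43074368e+02],
       [ 0.00000000e+00,  0.00000000e+00,  0.00000000e+00,
         1.00000000e+00]])}
```

View pics/scene0.png

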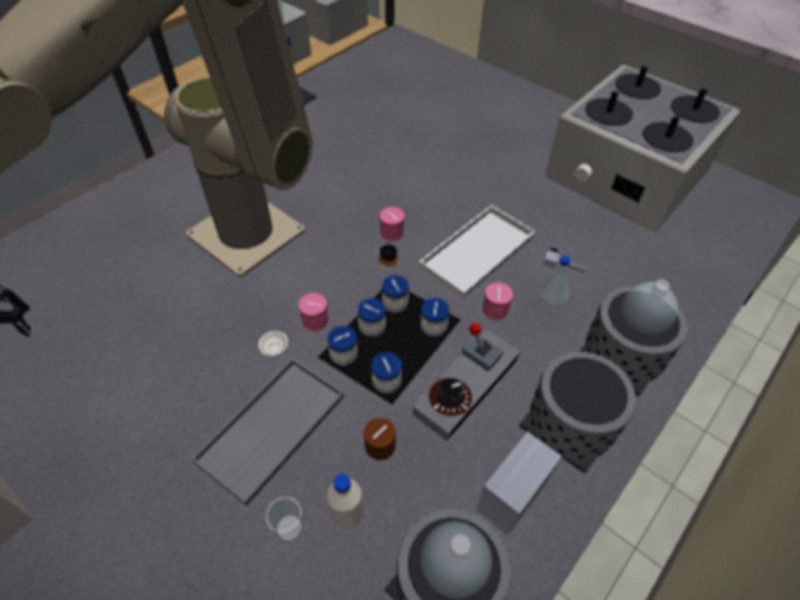

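View pics/side0.png

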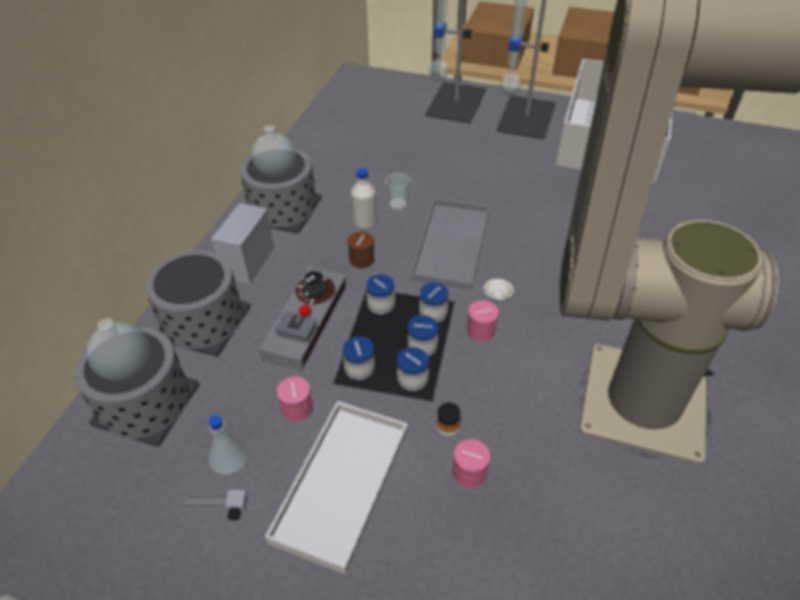

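```bash
cat > h.py <<'E'
from bench import *
import cv2,numpy as np
from scipy.spatial.transform import Rotation as Ro
K=800/512
def ray(n,p,s=None):
    c=camera_params(n); 
    d=np.array([(p[0]-c['cx'])/c['fx'],(p[1]-c['cy'])/c['fy'],1.])
    if n=='wrist':
        T=np.eye(4);T[:3,:3]=Ro.from_euler('xyz',s['tcp_rot'],degrees=True).as_matrix();T[:3,3]=s['tool_pos']
        M=T@c['tool_from_camera'];return M[:3,3],M[:3,:3]@d
    return -c['R'].T@c['t'],c['R'].T@d
def onz(n,p,z,s=None):
    o,d=ray(n,p,s);return o+d*(z-o[2])/d[2]
def tri(p,q):
    A=[];b=[]
    for n,u in(("scene",p),("side",q)):
        o,d=ray(n,u);d=d/np.linalg.norm(d);P=np.eye(3)-np.outer(d,d);A.append(P);b.append(P@o)
    return np.linalg.lstsq(np.vstack(A),np.hstack(b),rcond=None)[0]
E
python3 - <<'E'
from h import *
np.set_printoptions(precision=1,suppress=True)
B={}
for n in("scene","side"):
    im=snapshot(n);h=cv2.cvtColor(im,cv2.COLOR_BGR2HSV)
    m=cv2.inRange(h,(105,130,50),(125,255,255))
    k,l,st,c=cv2.connectedComponentsWithStats(m)
    B[n]=[onz(n,c[i],57)[:2] for i in range(1,k) if st[i,4]>60]
    for i in range(1,k):
        if st[i,4]>60: print(n,st[i,4],c[i]*K,onz(n,c[i],57))
f=lambda n,z,*ps:[print(n,p,onz(n,np.array(p)/K,z)) for p in ps]
f("scene",22,(197,460),(247,499),(343,397),(293,363));f("side",22,(430,203),(488,208),(470,288),(415,278))
f("scene",26,(421,260),(466,292),(534,232),(491,207));f("side",26,(338,403),(407,425),(344,570),(269,538))
f("scene",40,(415,405),(447,430),(519,352));f("side",40,(263,350),(301,363),(345,280),(312,266))
print("dial",tri(np.array((451,388))/K,np.array((314,279))/K),"sw",tri(np.array((475,328))/K,np.array((305,311))/K))
a=[cv2.resize(snapshot(n)[y:y+100,x:x+130],None,fx=6,fy=6,interpolation=cv2.INTER_CUBIC)[:300 if 0 else 600] for n,x,y in(("scene",230,190),("side",150,150))]
cv2.imwrite("pics/c1.png",cv2.resize(np.vstack(a),(520,800))[:, :] if 0 else cv2.resize(np.hstack(a),(800,308)))
E
```

```text
scene 162 [394.6 286. ] [437.2  79.9  57. ]
scene 187 [371.2 309.4] [443.2  -4.   57. ]
scene 189 [434.2 309.2] [545.6  87.4  57. ]
scene 209 [341.8 337.9] [ 448.5 -100.8   57. ]
scene 259 [385.8 364.7] [561.7 -89.1  57. ]
scene 103 [341.3 481.6] [ 665.5 -323.1   57. ]
side 153 [379.6 285.5] [562.3 -90.2  57. ]
side 160 [433.2 293.4] [ 447.1 -102.1   57. ]
side 203 [421.9 326.9] [442.8  -5.5  57. ]
side 226 [358.4 348.5] [544.7  85.5  57. ]
side 227 [411.7 359.9] [437.2  80.7  57. ]
scene (197, 460) [ 422.6 -463.5   22. ]
scene (247, 499) [ 549.8 -449.5   22. ]
scene (343, 397) [ 533.4 -187.2   22. ]
scene (293, 363) [ 398.  -198.7   22. ]
side (430, 203) [ 550.4 -434.6   22. ]
side (488, 208) [ 407.7 -458.3   22. ]
side (470, 288) [ 383.3 -174.9   22. ]
side (415, 278) [ 507.3 -168.3   22. ]
scene (421, 260) [413.5 203.8  26. ]
scene (466, 292) [555.2 195.6  26. ]
scene (534, 232) [565.2 467.   26. ]
scene (491, 207) [430.2 470.8  26. ]
side (338, 403) [545.4 197.3  26. ]
side (407, 425) [407.6 203.5  26. ]
side (344, 570) [421.  483.5  26. ]
side (269, 538) [554.4 473.5  26. ]
scene (415, 405) [ 659.8 -112.8   40. ]
scene (447, 430) [ 740.1 -113.4   40. ]
scene (519, 352) [743.3 128.   40. ]
side (263, 350) [729.9 134.1  40. ]
side (301, 363) [644.4 141.   40. ]
side (345, 280) [646.2 -98.9  40. ]
side (312, 266) [ 732.8 -118.    40. ]
dial [697.6 -52.4  71.5] sw [660.   69.4 110.3]
```

View pics/c1.png

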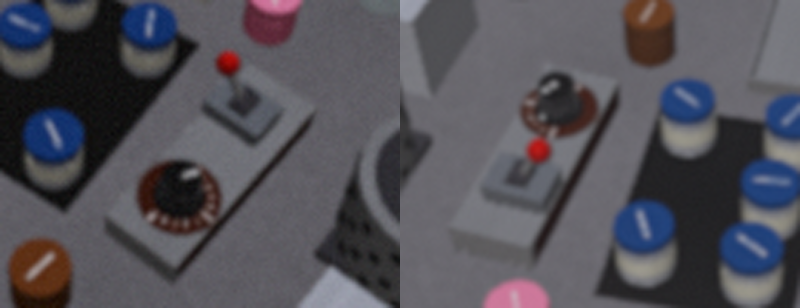

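Five tins at about (437,80), (443,-5), (545,86), (448,-101) and (562,-90), and the two views agree within 2 mm. The tray is centred near (470,-318) and the basket near (487,336). The crop shows the dial near (697,-52) and the switch leaning toward the robot. First I'll turn the jaws to lie along world x.

Request:
servo_tool([
  [85, 0, 0, 0, 0, 0, -0.146],
  [85, 0, 0, 0, 0, 0, -0.146],
  [85, 0, 0, 0, 0, 0, -0.146],
  [85, 0, 0, 0, 0, 0, -0.146],
  [85, 0, 0, 0, 0, 0, -0.146],
  [85, 0, 0, 0, 0, 0, -0.146],
  [85, 0, 0, 0, 0, 0, -0.146],
  [85, 0, 0, 0, 0, 0, -0.146],
  [85, 0, 0, 0, 0, 0, -0.146],
], force=40)

```text
time: 1.2
tool_pos: [150.5, -580.0, 229.9]
tcp_rot: [-180.0, -0.1, 91.8]
ft_force: [-0.3, 0.3, -0.5]
finger_gap: 84.9
```

Request:
servo_tool([
  [85, 40, 25, 0, 0, 0, 0.03],
  [85, 40, 25, 0, 0, 0, 0],
  [85, 40, 25, 0, 0, 0, 0],
  [85, 40, 25, 0, 0, 0, 0],
  [85, 40, 25, 0, 0, 0, 0],
  [85, 40, 25, 0, 0, 0, 0],
  [85, 40, 25, 0, 0, 0, 0],
  [85, 40, 25, 0, 0, 0, 0],
  [85, 40, 25, 0, 0, 0, 0],
  [85, 40, 25, 0, 0, 0, 0],
])

```text
time: 2.2
tool_pos: [400.6, -166.9, 229.1]
tcp_rot: [179.9, -0.1, 90.0]
ft_force: [0.5, -0.5, -0.3]
finger_gap: 84.6
```

Request:
servo_tool([
  [85, 33, 24, 30, 0, 0, 0],
  [85, 33, 24, 30, 0, 0, 0],
  [85, 0, 0, 30, 0, 0, 0],
  [85, 0, 0, 0, 0, 0, 0],
])

```text
time: 2.6
tool_pos: [452.7, -94.2, 141.2]
tcp_rot: [179.5, -0.1, 90.5]
ft_force: [-1.1, 0.7, -0.3]
finger_gap: 85.1
```

```bash
cat >> h.py <<'E'
def tins(z=57):
    for n in("scene","side"):
        h=cv2.cvtColor(snapshot(n),cv2.COLOR_BGR2HSV)
        k,l,st,c=cv2.connectedComponentsWithStats(cv2.inRange(h,(105,130,50),(125,255,255)))
        print(n,[(int(st[i,4]),*np.round(onz(n,c[i],z)[:2]).astype(int).tolist()) for i in range(1,k) if st[i,4]>30])
E
python3 - <<'E'
from h import *
tins()
s=sense();print(s['tool_pos'],s['tcp_rot'],s['ft_force'])
cv2.imwrite("pics/w1.png",snapshot("wrist"))
E
```

```text
scene [(34, 682, 407), (163, 437, 80), (122, 452, 0), (187, 546, 88), (210, 448, -101), (257, 562, -89), (102, 666, -323)]
side [(35, 775, -1297), (37, 510, -1272), (36, 741, -459), (154, 562, -90), (160, 447, -102), (205, 443, -5), (226, 545, 85), (228, 437, 81), (56, 731, 320)]
[454.95185537 -95.96811252 145.63838152] [1.79152415e+02 5.08727781e-02 9.03388582e+01] [ 0.43678921 -0.22182985 -0.78733901]
```

View pics/w1.png

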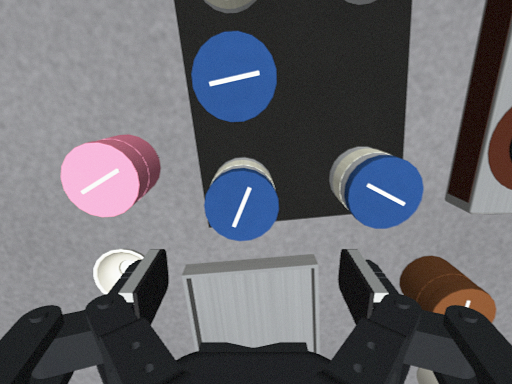

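```bash
python3 - <<'E'
from h import *
s=sense();print(s['tool_pos'],s['tcp_rot'])
for p in((241,204),(385,190),(234,76)):print(onz("wrist",p,62,s).round(1))
# tray inner/outer near edge corners z=22
for p in((184,272),(318,258)):print(onz("wrist",p,22,s).round(1))
E
```

```text
[455.64375497 -96.79027755 146.8342199 ] [1.79031447e+02 1.04648282e-01 9.02875000e+01]
[446.7 -99.   62. ]
[563.1 -87.2  62. ]
[442.5  -2.2  62. ]
[ 386.7 -186.9   22. ]
[ 523.9 -171.5   22. ]
```

Request:
servo_tool([
  [85, -3, -8, 25, 0.017, 0, 0],
  [85, 0, 0, 35, 0, 0, 0],
  [85, 0, 0, 35, 0, 0, 0],
  [85, 0, 0, 20, 0, 0, 0],
  [85, 0, 0, 0, 0, 0, 0],
])

```text
time: 3.25
tool_pos: [456.8, -109.2, 42.2]
tcp_rot: [178.8, 0.6, 89.8]
ft_force: [-0.6, -0.7, -0.3]
finger_gap: 84.9
```

Request:
servo_tool([
  [85, 6, -9, 8, 0.02, -0.01, 0],
  [85, 0, 0, 0, 0, 0, 0],
  [85, 0, 0, 0, 0, 0, 0],
])

```text
time: 3.55
tool_pos: [450.7, -105.6, 39.1]
tcp_rot: [179.7, 1.4, 89.5]
ft_force: [-0.1, -1.0, 0.9]
finger_gap: 85.0
```

```bash
python3 - <<'E'
from h import *
s=sense();print(s['tool_pos'],s['tcp_rot'],s['qd'])
E
```

```text
[ 450.65163043 -105.60653568   39.09953168] [179.66736241   1.35259699  89.54157102] [ 0.25091085 -0.70961188  0.3104619  -0.2626864   1.04986704  0.7128626 ]
```

Request:
servo_tool([
  [85, 5, -4, 7, 0.006, 0.024, 0],
  [85, 0, 0, 6, 0, 0, 0],
  [85, 0, 0, 0, 0, 0, 0],
  [55, 0, 0, 0, 0, 0, 0],
  [50, 0, 0, 0, 0, 0, 0],
  [50, 0, 0, 0, 0, 0, 0],
  [50, 0, 0, 0, 0, 0, 0],
  [50, 0, 0, 0, 0, 0, 0],
])

```text
time: 4.35
tool_pos: [448.2, -100.9, 27.7]
tcp_rot: [179.8, -0.1, 89.6]
ft_force: [-0.6, 0.3, 0.7]
finger_gap: 59.3
```

Gripped (59 mm). Next I'll lift and weigh it.

Request:
servo_tool([
  [50, 0, 0, -20, 0, 0, 0],
  [50, 0, 0, -35, 0, 0, 0],
  [50, 0, 0, -35, 0, 0, 0],
  [50, 0, 0, -20, 0, 0, 0],
  [50, 0, 0, 0, 0, 0, 0],
  [50, 0, 0, 0, 0, 0, 0],
  [50, 0, 0, 0, 0, 0, 0],
])

```text
time: 5.05
tool_pos: [442.4, -99.0, 133.7]
tcp_rot: [-179.4, -0.3, 89.6]
ft_force: [-1.4, -0.3, -4.1]
finger_gap: 59.2
```

```bash
python3 - <<'E'
from h import *
s=sense();print(s['tool_pos'],s['tcp_rot'],s['ft_force'],s['wrist_torque'],s['finger_gap'],s['joint_efforts'])
E
```

```text
[442.44677786 -98.97610969 133.69888495] [-179.44804251   -0.31829992   89.58715101] [-1.38318054 -0.30762285 -4.14666507] [-0.06081185  0.0175454   0.04081579] 59.161650752746226 [ 1.63741648e-02 -4.02936101e+01 -5.07995403e+01  2.33180111e-02
  1.68690900e-01  7.00789178e-05]
```

Request:
servo_tool([
  [50, -20, 3, 0, 0, 0, 0],
  [50, -40, 5, 0, 0, 0, 0],
  [50, -40, 5, 0, 0, 0, 0],
  [50, -40, 5, 0, 0, 0, 0],
  [50, -40, 5, 0, 0, 0, 0],
  [50, -40, 5, 0, 0, 0, 0],
  [50, -40, 5, 0, 0, 0, 0],
  [50, -40, 5, 0, 0, 0, 0],
  [50, -15, 0, 0, 0, 0, -0.11],
  [50, 0, 0, 0, 0, 0, 0],
])

```text
time: 6.05
tool_pos: [469.2, -418.4, 103.6]
tcp_rot: [-178.2, -1.7, 96.2]
ft_force: [0.6, 1.0, -4.3]
finger_gap: 58.8
```

Request:
servo_tool([
  [50, 0, 0, 0, 0, 0, 0],
  [50, 0, 0, 0, 0, 0, 0],
  [50, 0, 0, 0, 0, 0, 0],
])

```text
time: 6.35
tool_pos: [467.4, -414.6, 98.7]
tcp_rot: [-177.9, -2.1, 96.0]
ft_force: [0.4, 1.2, -4.9]
finger_gap: 58.6
```

Request:
servo_tool([
  [50, -3, 14, 20, -0.037, -0.037, 0],
  [50, 0, 0, 20, 0, 0, 0],
  [50, 0, 0, 0, 0, 0, 0],
])

```text
time: 6.65
tool_pos: [482.4, -412.8, 58.3]
tcp_rot: [179.8, 0.1, 96.0]
ft_force: [-0.8, 0.0, -4.5]
finger_gap: 59.3
```

Request:
servo_tool([
  [50, -3, 0, 15, 0, 0, 0],
  [50, 0, 0, 9, 0, 0, 0],
  [50, 0, 0, 2, 0, 0, 0],
])

```text
time: 6.95
tool_pos: [484.3, -415.7, 33.1]
tcp_rot: [179.7, 0.3, 96.1]
ft_force: [-0.1, 0.9, -4.0]
finger_gap: 59.2
```

Request:
servo_tool([
  [50, 0, -1, 2, 0, 0, 0],
  [68, 0, 0, 0, 0, 0, 0],
  [80, 0, 0, 0, 0, 0, 0],
  [85, 0, 0, 0, 0, 0, 0],
  [85, 0, 0, -25, 0, 0, 0],
  [85, 0, 0, -45, 0, 0, 0],
  [85, 0, 0, -30, 0, 0, 0],
])

```text
time: 7.65
tool_pos: [481.9, -415.3, 132.7]
tcp_rot: [179.8, 0.1, 96.0]
ft_force: [0.2, -0.5, 0.4]
finger_gap: 84.8
```

```bash
python3 - <<'E'
from h import *
tins()
s=sense();print(s['tool_pos'],s['tcp_rot'],s['ft_force'])
E
```

```text
scene [(34, 682, 407), (161, 437, 80), (186, 443, -4), (188, 546, 88), (258, 562, -89), (244, 485, -421), (103, 666, -323)]
side [(36, 741, -459), (98, 485, -422), (153, 563, -90), (225, 443, -8), (224, 545, 86), (227, 437, 81), (56, 731, 320)]
[ 483.88075474 -417.29208741  136.33253806] [179.56393116   0.46810714  95.99532288] [ 1.3165791  -0.04820361  0.75477827]
```

Request:
servo_tool([
  [85, 10, 5, -10, 0, 0, 0.105],
  [85, 40, 10, 0, 0, 0, 0],
  [85, 40, 10, 0, 0, 0, 0],
  [85, 40, 10, 0, 0, 0, 0],
  [85, 40, 10, 0, 0, 0, 0],
  [85, 40, 10, 0, 0, 0, 0],
  [85, 40, 10, 0, 0, 0, 0],
  [85, 40, 10, 0, 0, 0, 0],
  [85, 25, 3, 0, 0, 0, 0],
  [85, 0, 0, 0, 0, 0, 0],
])

```text
time: 8.75
tool_pos: [565.5, -93.9, 145.2]
tcp_rot: [179.1, 0.7, 89.4]
ft_force: [0.5, -0.2, -0.1]
finger_gap: 85.0
```

Request:
servo_tool([
  [85, 5, -3, 30, 0.016, 0.012, -0.01],
  [85, 0, 0, 35, 0, 0, 0],
  [85, 0, 0, 25, 0, 0, 0],
  [85, 0, 0, 0, 0, 0, 0],
])

```text
time: 9.15
tool_pos: [564.7, -90.3, 54.1]
tcp_rot: [179.8, 0.1, 90.1]
ft_force: [-0.9, 0.1, -0.3]
finger_gap: 84.9
```

Request:
servo_tool([
  [85, 0, -2, 18, 0, 0, 0],
  [85, 0, 0, 9, 0, 0, 0],
  [85, 0, 0, 1, 0, 0, 0],
  [55, 0, 0, 0, 0, 0, 0],
  [50, 0, 0, 0, 0, 0, 0],
  [50, 0, 0, 0, 0, 0, 0],
  [50, 0, 0, 0, 0, 0, 0],
])

```text
time: 9.85
tool_pos: [566.8, -94.0, 32.4]
tcp_rot: [179.4, 0.3, 90.0]
ft_force: [1.0, 0.0, -0.4]
finger_gap: 59.1
```

Request:
servo_tool([
  [50, 0, 0, -20, 0, 0, 0],
  [50, 0, 0, -35, 0, 0, 0],
  [50, 0, 0, -40, 0, 0, 0],
  [50, 0, 0, -35, 0, 0, 0],
  [50, 0, 0, -10, 0, 0, 0],
  [50, 0, 0, 0, 0, 0, 0],
  [50, 0, 0, -2, 0, 0, 0],
])

```text
time: 10.55
tool_pos: [563.8, -92.6, 177.9]
tcp_rot: [179.5, 0.3, 90.0]
ft_force: [-0.1, 0.6, -0.9]
finger_gap: 59.1
```

Request:
servo_tool([
  [50, 0, 0, -2, 0, 0, 0],
])

```text
time: 10.65
tool_pos: [563.0, -92.4, 178.4]
tcp_rot: [179.6, 0.2, 90.0]
ft_force: [-0.5, -0.8, -1.7]
finger_gap: 58.9
```

Request:
servo_tool([
  [50, 25, -4, 0, 0, 0, 0],
  [50, 45, -6, -2, 0, 0, 0],
  [50, 45, -6, -2, 0, 0, 0],
  [50, 45, -6, -2, 0, 0, 0],
  [50, 45, -6, -2, 0, 0, 0],
  [50, 45, -6, -2, 0, 0, 0],
  [50, 45, -6, -2, 0, 0, 0],
  [50, 45, -6, -2, 0, 0, 0],
  [50, 25, -6, -2, 0, 0, 0],
  [50, 0, 0, -3, 0, 0, 0],
])

```text
time: 11.65
tool_pos: [499.2, 283.3, 175.9]
tcp_rot: [-178.7, 0.5, 89.8]
ft_force: [-1.3, -0.5, -0.6]
finger_gap: 58.8
```

```bash
python3 - <<'E'
from h import *
s=sense();print(s['tool_pos'],s['tcp_rot'],s['ft_force'])
cv2.imwrite("pics/w2.png",snapshot("wrist"))
tins()
E
```

```text
[499.18919849 283.34107394 175.92516847] [-178.67478963    0.51694603   89.76313494] [-1.26165219 -0.54409611 -0.58733101]
scene [(145, 412, 426), (34, 682, 407), (161, 437, 80), (184, 443, -4), (187, 546, 87), (291, 483, -417), (100, 665, -323)]
side [(36, 775, -1296), (36, 510, -1271), (226, 443, -8), (124, 535, 76), (229, 437, 81), (277, 556, 195), (56, 731, 320)]
```

View pics/w2.png

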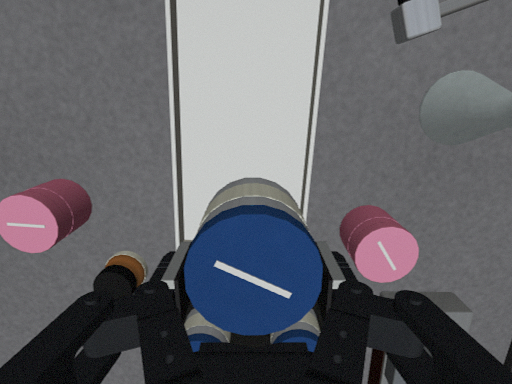

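```bash
python3 - <<'E'
from h import *
s=sense()
for p in((165,2),(176,240),(329,2),(309,180)):print(onz("wrist",p,26,s).round(1))
E
```

```text
[422.6 438.2  26. ]
[411.9 211.2  26. ]
[563.4 436.3  26. ]
[554.3 279.2  26. ]
```

Request:
servo_tool([
  [50, 38, -2, 0, -0.023, 0.009, 0.05],
  [50, 38, 0, 10, 0, 0, 0],
  [50, 38, 0, 20, 0, 0, 0],
  [50, 37, 0, 30, 0, 0, 0],
  [50, 0, 0, 20, 0, 0, 0],
  [50, 0, 0, 0, 0, 0, 0],
])

```text
time: 12.4
tool_pos: [512.7, 424.7, 91.3]
tcp_rot: [179.8, 0.3, 85.7]
ft_force: [-0.4, -1.8, -1.5]
finger_gap: 58.9
```

Request:
servo_tool([
  [50, 8, -20, 10, 0, 0, -0.022],
  [50, 0, 0, 20, 0, 0, 0],
  [50, 0, 0, 10, 0, 0, 0],
  [50, 0, 0, 2, 0, 0, 0],
])

```text
time: 12.8
tool_pos: [497.3, 428.7, 50.8]
tcp_rot: [179.7, 0.3, 86.6]
ft_force: [0.1, 0.4, -0.2]
finger_gap: 59.0
```

Request:
servo_tool([
  [50, 5, -5, 8, 0, 0, 0],
  [50, 0, 0, 5, 0, 0, 0],
  [50, 0, 0, 2, 0, 0, 0],
])

```text
time: 13.1
tool_pos: [494.9, 433.6, 37.8]
tcp_rot: [179.5, 0.2, 86.5]
ft_force: [0.4, -0.0, -0.2]
finger_gap: 58.9
```

Request:
servo_tool([
  [50, 0, -1, 2, 0, 0, 0],
  [50, 0, 0, 2, 0, 0, 0],
])

```text
time: 13.3
tool_pos: [494.5, 434.1, 34.4]
tcp_rot: [179.5, 0.1, 86.5]
ft_force: [-2.0, 1.8, 16.1]
finger_gap: 59.2
```

Contact made. I'll release and raise.

Request:
servo_tool([
  [62, 0, 0, 0, 0, 0, 0],
  [80, 0, 0, 0, 0, 0, 0],
  [85, 0, 0, 0, 0, 0, 0],
  [85, 0, 0, -25, 0, 0, 0],
  [85, 0, 0, -45, 0, 0, 0],
  [85, -10, 0, -35, 0, 0, 0],
  [85, -40, 0, -5, 0, 0, 0],
  [85, -40, 5, 0, 0, 0, 0],
  [85, -40, 5, 0, 0, 0, 0],
])

```text
time: 14.2
tool_pos: [495.2, 305.4, 150.6]
tcp_rot: [179.3, -0.0, 86.9]
ft_force: [0.6, -0.2, 0.1]
finger_gap: 85.0
```

```bash
python3 - <<'E'
from h import *
s=sense();print(s['tool_pos'],s['tcp_rot'],s['ft_force'])
tins()
E
```

```text
[495.21008202 305.38836277 150.58850528] [ 1.79298064e+02 -1.62618884e-02  8.68691610e+01] [ 0.64626851 -0.24646625  0.11914142]
scene [(33, -571, 657), (77, 504, 441), (34, 682, 407), (163, 437, 80), (186, 443, -4), (189, 546, 87), (295, 483, -417), (102, 665, -323)]
side [(36, 775, -1296), (36, 510, -1271), (223, 442, -8), (126, 533, 82), (229, 437, 81), (56, 731, 320), (332, 496, 437)]
```

Request:
servo_tool([
  [85, -25, 6, 0, 0.012, 0, -0.055],
  [85, -45, 10, 0, 0, 0, 0],
  [85, -45, 10, 0, 0, 0, 0],
  [85, -45, 10, 0, 0, 0, 0],
  [85, -40, 10, 0, 0, 0, 0],
  [85, -15, 5, 20, 0, 0, 0],
  [85, 0, 0, 20, 0, 0, 0],
  [85, 0, 0, 5, 0, 0, 0],
])

```text
time: 15.1
tool_pos: [549.5, 80.2, 108.5]
tcp_rot: [179.5, -0.0, 89.9]
ft_force: [-0.6, 0.6, 0.6]
finger_gap: 85.4
```

Request:
servo_tool([
  [85, 7, -4, 20, 0.008, 0, 0],
  [85, 0, 0, 25, 0, 0, 0],
  [85, 0, 0, 5, 0, 0, 0],
])

```text
time: 15.4
tool_pos: [547.0, 88.9, 59.1]
tcp_rot: [179.9, -0.1, 89.9]
ft_force: [-0.2, 0.0, -0.1]
finger_gap: 84.9
```

```bash
python3 - <<'E'
from h import *
tins()
s=sense();print(s['tool_pos'],s['tcp_rot'])
E
```

```text
scene [(127, 494, 441), (34, 682, 407), (163, 437, 80), (186, 444, -4), (195, 546, 89), (292, 483, -417), (101, 666, -323)]
side [(35, 776, -1297), (36, 510, -1271), (225, 443, -8), (226, 545, 86), (229, 437, 81), (56, 731, 320), (330, 495, 437)]
[548.22738748  88.94750151  61.10099949] [ 1.79732303e+02 -8.16309941e-02  8.99262729e+01]
```

Request:
servo_tool([
  [85, -2, -3, 20, 0, 0, 0],
  [85, 0, 0, 10, 0, 0, 0],
  [85, 0, 0, 3, 0, 0, 0],
  [55, 0, 0, 1, 0, 0, 0],
  [50, 0, 0, 0, 0, 0, 0],
  [50, 0, 0, 0, 0, 0, 0],
  [50, 0, 0, 0, 0, 0, 0],
])

```text
time: 16.2
tool_pos: [550.5, 88.7, 34.4]
tcp_rot: [179.2, -0.1, 90.0]
ft_force: [-0.7, -0.6, -4.1]
finger_gap: 58.8
```

Request:
servo_tool([
  [50, 0, 0, -20, 0, 0, 0],
  [50, 0, 0, -35, 0, 0, 0],
  [50, 0, 0, -40, 0, 0, 0],
  [50, 0, 0, -35, 0, 0, 0],
  [50, 0, 0, -10, 0, 0, 0],
  [50, 0, 0, 0, 0, 0, 0],
  [50, 0, 0, -2, 0, 0, 0],
])

```text
time: 16.9
tool_pos: [544.8, 87.9, 175.0]
tcp_rot: [179.8, -0.1, 90.0]
ft_force: [0.4, -0.4, -5.3]
finger_gap: 58.7
```

Request:
servo_tool([
  [50, 0, 0, -2, 0, 0, 0],
])

```text
time: 17.0
tool_pos: [543.8, 87.8, 175.0]
tcp_rot: [179.9, -0.1, 90.0]
ft_force: [-0.6, -0.3, -4.7]
finger_gap: 58.9
```

Request:
servo_tool([
  [50, -25, -4, 0, 0, 0, 0],
  [50, -45, -7, -3, 0, 0, 0],
  [50, -45, -7, -3, 0, 0, 0],
  [50, -45, -7, -3, 0, 0, 0],
  [50, -45, -7, -3, 0, 0, 0],
  [50, -45, -7, -3, 0, 0, 0],
  [50, -45, -7, -3, 0, 0, 0],
  [50, -45, -7, -3, 0, 0, 0],
  [50, -45, -6, -3, 0, 0, 0],
  [50, -30, 0, 0, 0, 0, -0.105],
])

```text
time: 18.0
tool_pos: [474.0, -334.6, 176.4]
tcp_rot: [-178.6, -0.9, 96.5]
ft_force: [0.6, 0.2, -3.7]
finger_gap: 58.8
```

Request:
servo_tool([
  [50, 0, 0, 0, 0, 0, 0],
])

```text
time: 18.1
tool_pos: [472.2, -338.0, 174.1]
tcp_rot: [-178.4, -1.0, 96.5]
ft_force: [-0.9, 1.0, -3.8]
finger_gap: 58.2
```

Request:
servo_tool([
  [50, -11, 1, 30, -0.028, -0.017, 0],
  [50, 0, 0, 40, 0, 0, 0],
  [50, 0, 0, 35, 0, 0, 0],
  [50, 0, 0, 5, 0, 0, 0],
])

```text
time: 18.5
tool_pos: [471.4, -347.2, 55.8]
tcp_rot: [-179.9, -0.3, 96.2]
ft_force: [-1.1, 2.4, -5.0]
finger_gap: 59.2
```

Request:
servo_tool([
  [50, -3, 3, 10, 0, -0.005, 0],
  [50, 0, 0, 7, 0, 0, 0],
  [50, 0, 0, 2, 0, 0, 0],
])

```text
time: 18.8
tool_pos: [474.6, -349.2, 37.7]
tcp_rot: [-179.7, -0.1, 96.2]
ft_force: [-14.1, 7.1, 24.3]
finger_gap: 58.6
```

Request:
servo_tool([
  [50, 0, 0, -1, 0, 0, 0],
  [62, 0, 0, 0, 0, 0, 0],
  [80, 0, 0, 0, 0, 0, 0],
  [85, 0, 0, 0, 0, 0, 0],
  [85, 0, 0, -25, 0, 0, 0],
  [85, 0, 0, -45, 0, 0, 0],
  [85, 10, 0, -35, 0, 0, 0],
  [85, 40, -5, -5, 0, 0, 0],
  [85, 40, -5, 0, 0, 0, 0],
  [85, 40, -3, 0, 0, 0, 0.1],
])

```text
time: 19.8
tool_pos: [453.8, -225.3, 162.1]
tcp_rot: [179.4, 0.7, 90.2]
ft_force: [0.6, 0.7, -0.6]
finger_gap: 85.2
```

```bash
python3 - <<'E'
from h import *
tins()
s=sense();print(s['tool_pos'],s['tcp_rot'],s['ft_force'])
E
```

```text
scene [(127, 494, 441), (34, 682, 407), (161, 437, 80), (186, 443, -4), (271, 475, -350), (295, 483, -417), (101, 666, -323)]
side [(36, 741, -459), (196, 481, -381), (226, 443, -8), (227, 437, 81), (56, 731, 320), (326, 496, 437)]
[ 453.09661677 -222.05050138  161.0603436 ] [179.46819865   0.52202699  90.18614304] [ 0.57444555 -0.64316594 -0.54671873]
```

Request:
servo_tool([
  [85, 30, -2, 0, 0.01, 0.01, 0],
  [85, 45, -2, 0, 0, 0, 0],
  [85, 45, -2, 5, 0, 0, 0],
  [85, 45, -2, 10, 0, 0, 0],
  [85, 40, -2, 20, 0, 0, 0],
  [85, 10, -2, 30, 0, 0, 0],
  [85, 0, 0, 15, 0, 0, 0],
  [85, 0, 0, 2, 0, 0, 0],
])

```text
time: 20.7
tool_pos: [446.3, -1.7, 82.7]
tcp_rot: [179.1, 0.2, 90.5]
ft_force: [-0.0, -0.4, -0.8]
finger_gap: 85.2
```

Request:
servo_tool([
  [85, -3, -5, 20, 0.015, 0.004, 0.008],
  [85, 0, 0, 20, 0, 0, 0],
  [85, 0, 0, 5, 0, 0, 0],
])

```text
time: 21.0
tool_pos: [445.0, -6.3, 39.9]
tcp_rot: [179.6, 0.1, 90.0]
ft_force: [-0.3, -0.1, -0.3]
finger_gap: 84.8
```

Request:
servo_tool([
  [85, 1, -2, 9, 0, 0, 0],
  [85, 0, 0, 5, 0, 0, 0],
  [55, 0, 0, 1, 0, 0, 0],
  [50, 0, 0, 1, 0, 0, 0],
  [50, 0, 0, 1, 0, 0, 0],
  [50, 0, 0, 0, 0, 0, 0],
  [50, 0, 0, 0, 0, 0, 0],
])

```text
time: 21.7
tool_pos: [446.4, -6.7, 27.1]
tcp_rot: [179.4, 0.1, 90.0]
ft_force: [-0.1, -0.0, -0.7]
finger_gap: 58.7
```

Request:
servo_tool([
  [50, 0, 0, -20, 0, 0, 0],
  [50, 0, 0, -35, 0, 0, 0],
  [50, 0, 0, -40, 0, 0, 0],
  [50, 0, 0, -35, 0, 0, 0],
  [50, 0, 0, -10, 0, 0, 0],
  [50, 0, 0, 0, 0, 0, 0],
  [50, 0, 0, -2, 0, 0, 0],
])

```text
time: 22.4
tool_pos: [443.2, -6.1, 172.2]
tcp_rot: [179.5, 0.1, 90.0]
ft_force: [0.6, 0.4, -1.9]
finger_gap: 59.3
```

Request:
servo_tool([
  [50, 0, 0, -2, 0, 0, 0],
])

```text
time: 22.5
tool_pos: [442.5, -6.0, 172.8]
tcp_rot: [179.6, 0.1, 90.0]
ft_force: [-0.1, -0.6, -0.7]
finger_gap: 59.3
```

Request:
servo_tool([
  [50, 25, 4, 0, 0, 0, 0],
  [50, 45, 6, -1, 0, 0, 0],
  [50, 45, 6, -1, 0, 0, 0],
  [50, 45, 6, -1, 0, 0, 0],
  [50, 45, 6, -1, 0, 0, 0],
  [50, 45, 6, -1, 0, 0, 0],
  [50, 45, 6, -1, 0, 0, 0],
  [50, 45, 6, -1, 0, 0, 0],
  [50, 25, 2, 10, 0, 0, 0.05],
  [50, 0, 0, 10, 0, 0, 0],
])

```text
time: 23.5
tool_pos: [484.5, 370.1, 139.4]
tcp_rot: [-179.1, 0.6, 86.7]
ft_force: [-0.3, -1.2, -1.0]
finger_gap: 58.8
```

Request:
servo_tool([
  [50, -4, 4, 25, -0.015, 0.01, 0],
  [50, 0, 0, 40, 0, 0, 0],
  [50, 0, 0, 20, 0, 0, 0],
  [50, 0, 0, 2, 0, 0, 0],
])

```text
time: 23.9
tool_pos: [483.2, 361.8, 41.0]
tcp_rot: [-179.5, 0.5, 87.0]
ft_force: [-0.1, 0.6, -1.8]
finger_gap: 58.8
```

Request:
servo_tool([
  [50, 3, 5, 4, -0.008, 0.008, 0],
  [50, 0, 0, 4, 0, 0, 0],
])

```text
time: 24.1
tool_pos: [488.0, 363.1, 31.6]
tcp_rot: [-179.9, 0.1, 87.0]
ft_force: [-0.5, -0.3, -1.4]
finger_gap: 58.9
```

Request:
servo_tool([
  [50, 0, 0, 1.5, 0, 0, 0],
  [50, 0, 0, 1, 0, 0, 0],
])

```text
time: 24.3
tool_pos: [489.2, 363.2, 30.3]
tcp_rot: [-180.0, -0.0, 87.0]
ft_force: [0.5, 0.4, -1.1]
finger_gap: 59.1
```

Request:
servo_tool([
  [50, 0, 0, 2, 0, 0, 0],
])

```text
time: 24.4
tool_pos: [489.5, 363.6, 30.2]
tcp_rot: [180.0, -0.0, 87.0]
ft_force: [-9.6, -4.3, 16.3]
finger_gap: 58.9
```

Contact again. I'll release and raise.

Request:
servo_tool([
  [62, 0, 0, 0, 0, 0, 0],
  [80, 0, 0, 0, 0, 0, 0],
  [85, 0, 0, 0, 0, 0, 0],
  [85, 0, 0, -25, 0, 0, 0],
  [85, 0, 0, -45, 0, 0, 0],
  [85, -10, 0, -35, 0, 0, 0],
  [85, -40, -4, -5, 0, 0, 0],
  [85, -40, -6, 0, 0, 0, -0.05],
  [85, -40, -6, 0, 0, 0, 0],
  [85, -40, -6, 0, 0, 0, 0],
])

```text
time: 25.4
tool_pos: [465.3, 195.0, 149.1]
tcp_rot: [179.4, -0.3, 90.4]
ft_force: [1.1, -0.4, 0.2]
finger_gap: 85.1
```

```bash
python3 - <<'E'
from h import *
s=sense();print(s['tool_pos'],s['tcp_rot'],s['ft_force'])
tins()
E
```

```text
[465.26830775 195.03533918 149.10099491] [179.35543697  -0.3299189   90.37559957] [ 1.07919518 -0.44814567  0.24906591]
scene [(255, 492, 405), (33, 682, 406), (160, 437, 80), (268, 475, -350), (295, 483, -417), (100, 666, -324)]
side [(36, 775, -1297), (37, 510, -1272), (99, 420, 83), (56, 731, 320), (288, 490, 366), (338, 495, 437)]
```

Last tin at (437,80).

Request:
servo_tool([
  [85, -30, -8, 0, 0.01, 0, 0.006],
  [85, -40, -10, 0, 0, 0, 0],
  [85, -35, -9, 20, 0, 0, 0],
  [85, -10, 0, 35, 0, 0, 0],
  [85, 0, 0, 15, 0, 0, 0],
  [85, 0, 0, 2, 0, 0, 0],
])

```text
time: 26.1
tool_pos: [440.9, 74.7, 78.1]
tcp_rot: [179.4, -0.4, 89.7]
ft_force: [0.7, 0.3, 0.3]
finger_gap: 85.4
```

Request:
servo_tool([
  [85, 6, -4, 20, 0.01, -0.007, 0],
  [85, 0, 0, 16, 0, 0, 0],
  [85, 0, 0, 5, 0, 0, 0],
])

```text
time: 26.4
tool_pos: [439.9, 82.3, 38.9]
tcp_rot: [179.7, 0.0, 89.7]
ft_force: [-0.4, 0.3, -0.6]
finger_gap: 85.1
```

```bash
python3 - <<'E'
from h import *
tins()
s=sense();print(s['tool_pos'],s['tcp_rot'])
E
```

```text
scene [(254, 492, 405), (34, 682, 407), (154, 436, 78), (269, 475, -350), (294, 483, -417), (101, 666, -323)]
side [(35, 775, -1297), (38, 510, -1273), (36, 741, -459), (245, 437, 79), (56, 731, 320), (289, 490, 366), (335, 495, 437)]
[440.07451373  82.22312045  39.55325987] [1.79683086e+02 1.38822007e-02 8.97210340e+01]
```

Request:
servo_tool([
  [85, -2, -3, 9, 0, 0, 0],
  [85, 0, 0, 5, 0, 0, 0],
  [55, 0, 0, 1, 0, 0, 0],
  [50, 0, 0, 1, 0, 0, 0],
  [50, 0, 0, 1, 0, 0, 0],
  [50, 0, 0, 0, 0, 0, 0],
  [50, 0, 0, 0, 0, 0, 0],
])

```text
time: 27.2
tool_pos: [440.0, 80.6, 26.4]
tcp_rot: [179.4, -0.0, 89.7]
ft_force: [-1.0, -0.1, -0.6]
finger_gap: 59.1
```

Request:
servo_tool([
  [50, 0, 0, -20, 0, 0, 0],
  [50, 0, 0, -35, 0, 0, 0],
  [50, 0, 0, -40, 0, 0, 0],
  [50, 0, 0, -35, 0, 0, 0],
  [50, 0, 0, -10, 0, 0, 0],
  [50, 0, 0, 0, 0, 0, 0],
  [50, 0, 0, -2, 0, 0, 0],
])

```text
time: 27.9
tool_pos: [436.3, 80.1, 170.2]
tcp_rot: [179.7, 0.0, 89.7]
ft_force: [-0.1, -0.2, -1.1]
finger_gap: 59.0
```

Request:
servo_tool([
  [50, 0, 0, -2, 0, 0, 0],
])

```text
time: 28.0
tool_pos: [435.6, 80.1, 170.8]
tcp_rot: [179.8, 0.0, 89.7]
ft_force: [-0.3, -0.2, -1.0]
finger_gap: 58.9
```

Request:
servo_tool([
  [50, 25, 5, 0, 0, 0, 0],
  [50, 45, 10, 0, 0, 0, 0],
  [50, 45, 10, 0, 0, 0, 0],
  [50, 45, 10, 0, 0, 0, 0],
  [50, 40, 10, 5, 0, 0, 0],
  [50, 10, 4, 15, 0, 0, 0.05],
  [50, 0, 0, 30, 0, 0, 0],
  [50, 0, 0, 20, 0, 0, 0],
  [50, 0, 0, 2, 0, 0, 0],
])

```text
time: 28.9
tool_pos: [479.5, 295.4, 80.0]
tcp_rot: [-179.1, 0.5, 86.6]
ft_force: [-1.5, -0.3, -1.0]
finger_gap: 59.4
```

Request:
servo_tool([
  [50, -1, 6, 20, -0.016, 0.01, -0.007],
  [50, 0, 0, 18, 0, 0, 0],
  [50, 0, 0, 5, 0, 0, 0],
])

```text
time: 29.2
tool_pos: [483.8, 293.0, 34.0]
tcp_rot: [-179.9, 0.1, 87.0]
ft_force: [-0.2, -0.8, -1.5]
finger_gap: 59.2
```

Request:
servo_tool([
  [50, 0, 1, 3, 0, 0, 0],
  [50, 0, 0, 1.5, 0, 0, 0],
])

```text
time: 29.4
tool_pos: [484.5, 292.5, 30.0]
tcp_rot: [-179.8, 0.1, 87.0]
ft_force: [-7.1, -3.9, 13.7]
finger_gap: 59.4
```

Request:
servo_tool([
  [62, 0, 0, 0, 0, 0, 0],
  [80, 0, 0, 0, 0, 0, 0],
  [85, 0, 0, 0, 0, 0, 0],
  [85, 0, 0, -25, 0, 0, 0],
  [85, 0, 0, -45, 0, 0, 0],
  [85, -10, 0, -45, 0, 0, 0],
  [85, -35, 14, -30, 0, 0, 0],
  [85, -40, 16, -20, 0, 0, -0.05],
  [85, -40, 16, -10, 0, 0, 0],
  [85, -40, 16, 0, 0, 0, 0],
])

```text
time: 30.4
tool_pos: [545.0, 126.5, 218.9]
tcp_rot: [179.7, -0.0, 90.5]
ft_force: [1.0, 0.9, 0.2]
finger_gap: 84.7
```

Request:
servo_tool([
  [85, -40, 16, 0, 0, 0, 0],
  [85, -40, 16, 0, 0, 0, 0],
  [85, -40, 16, 0, 0, 0, 0],
  [85, -40, 16, 0, 0, 0, 0],
  [85, -40, 16, 0, 0, 0, 0],
  [85, -40, 16, 0, 0, 0, 0],
  [85, 0, 0, 0, 0, 0, 0],
  [85, 0, 0, 0, 0, 0, 0],
])

```text
time: 31.2
tool_pos: [649.1, -129.9, 226.3]
tcp_rot: [179.0, 0.1, 90.2]
ft_force: [0.5, 0.5, -0.1]
finger_gap: 85.2
```

```bash
python3 - <<'E'
from h import *
s=sense();print(s['tool_pos'],s['tcp_rot'])
cv2.imwrite("pics/w3.png",snapshot("wrist"))
tins()
E
```

```text
[ 649.1053808  -129.89559544  226.34509436] [1.79013217e+02 1.21946629e-01 9.01697918e+01]
scene [(384, 490, 366), (34, 682, 407), (267, 475, -350), (291, 483, -417), (102, 665, -323)]
side [(219, 481, -387), (56, 731, 320), (250, 484, 292), (294, 490, 366), (339, 495, 437)]
```

View pics/w3.png

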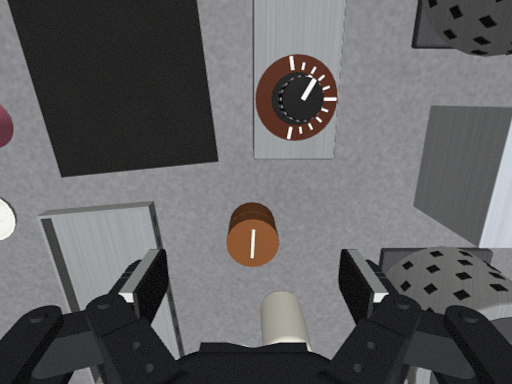

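```bash
python3 - <<'E'
from h import *
im=cv2.imread("pics/w3.png")[40:160,235:355];cv2.imwrite("pics/c3.png",cv2.resize(im,(600,600),interpolation=cv2.INTER_CUBIC))
s=sense()
for p in((296,98),):print('ring z40',onz("wrist",p,40,s))
for p in((302,98),):print('top z80',onz("wrist",p,80,s))
for p in((254,158),(334,158),(254,20),(346,5)):print(onz("wrist",p,40,s))
E
```

```text
ring z40 [696.59291873 -47.2934766   40.        ]
top z80 [695.93865823 -47.6410232   80.        ]
[ 652.52437335 -111.4273115    40.        ]
[ 742.66769737 -111.28363755   40.        ]
[651.70801361  25.19094189  40.        ]
[741.13668471  38.889027    40.        ]
```

View pics/c3.png

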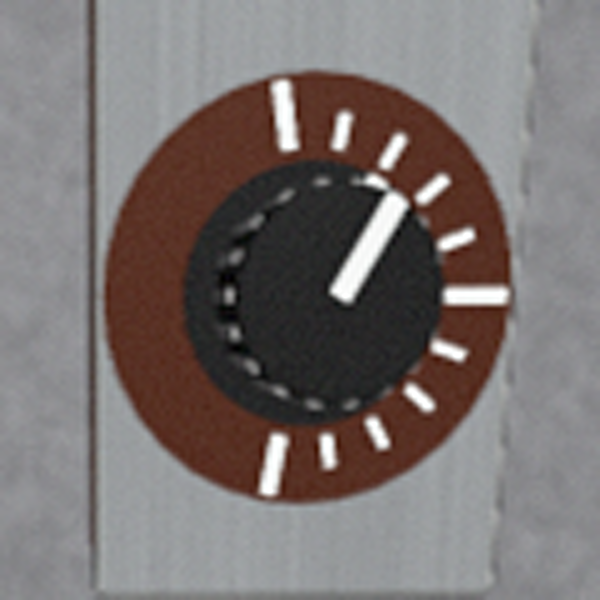

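Pointer at 59° anticlockwise of the 5 tick, so the dial is at 2 and must go 100° clockwise. I'll move above it and turn to yaw ≈170.

Request:
servo_tool([
  [65, 40, 23, 20, 0.017, 0, 0],
  [65, 42, 24, 20, 0, 0, 0],
  [65, 0, 0, 0, 0, 0, -0.14],
  [65, 0, 0, 0, 0, 0, -0.14],
  [65, 0, 0, 0, 0, 0, -0.14],
  [65, 0, 0, 0, 0, 0, -0.14],
  [65, 0, 0, 0, 0, 0, -0.14],
  [65, 0, 0, 0, 0, 0, -0.14],
  [65, 0, 0, 0, 0, 0, -0.14],
  [65, 0, 0, 0, 0, 0, -0.14],
])

```text
time: 32.35
tool_pos: [694.1, -26.0, 188.8]
tcp_rot: [-180.0, 0.1, 157.9]
ft_force: [-0.3, -0.5, -0.1]
finger_gap: 65.0
```

Request:
servo_tool([
  [65, 0, 0, 0, 0, 0, -0.14],
  [65, 0, 0, 0, 0, 0, -0.13],
  [65, 0, 0, 0, 0, 0, 0],
], force=60)

```text
time: 32.65
tool_pos: [693.1, -20.7, 190.1]
tcp_rot: [-180.0, 0.2, 174.5]
ft_force: [0.1, -0.1, -0.6]
finger_gap: 64.8
```

Request:
servo_tool([
  [65, -6, -26, 20, 0, 0, 0],
  [65, 0, 0, 35, 0, 0, 0],
  [65, 0, 0, 20, 0, 0, 0],
  [65, 0, 0, 2, 0, 0, 0],
])

```text
time: 33.05
tool_pos: [698.3, -43.1, 115.1]
tcp_rot: [180.0, 0.5, 173.9]
ft_force: [-0.6, -0.4, 1.0]
finger_gap: 65.0
```

```bash
python3 - <<'E'
from h import *
s=sense();print(s['tool_pos'],s['tcp_rot'])
im=snapshot("side")[130:240,140:290];cv2.imwrite("pics/s4.png",cv2.resize(im,(750,550),interpolation=cv2.INTER_CUBIC))
E
```

```text
[698.25020491 -43.07102567 115.0696322 ] [179.98442591   0.52734615 173.93253791]
```

View pics/s4.png

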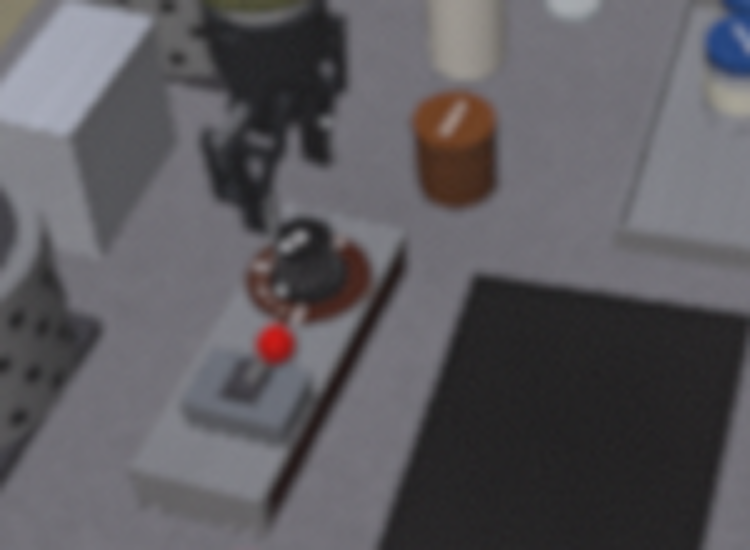

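Request:
servo_tool([
  [65, 1.5, -4.5, 15, 0, 0.009, 0],
  [65, 0, 0, 25, 0, 0, 0],
  [65, 0, 0, 12, 0, 0, 0],
  [65, 0, 0, 2, 0, 0, 0],
])

```text
time: 33.5
tool_pos: [699.7, -46.5, 65.1]
tcp_rot: [180.0, 0.4, 173.8]
ft_force: [-0.2, -0.0, -0.8]
finger_gap: 64.8
```

Request:
servo_tool([
  [65, 3.5, -1, 9, 0, 0.008, 0],
  [65, 0, 0, 6, 0, 0, 0],
  [45, 1, 0, 1, 0, 0, 0],
  [38, 0, 0, 1, 0, 0, 0],
  [36, 0, 0, 1, 0, 0, 0],
  [36, 0, 0, 0, 0, 0, 0],
])

```text
time: 34.1
tool_pos: [695.9, -49.7, 50.6]
tcp_rot: [-179.8, 0.1, 173.7]
ft_force: [2.8, 0.2, -7.8]
finger_gap: 38.5
```

Request:
servo_tool([
  [36, 0, 0, 0, 0, 0, 0.13],
  [36, 0, 0, 0, 0, 0, 0.13],
  [36, 0, 0, 0, 0, 0, 0.13],
  [36, 0, 0, 0, 0, 0, 0.13],
  [36, 0, 0, 0, 0, 0, 0.13],
  [36, 0, 0, 0, 0, 0, 0.13],
])

```text
time: 34.7
tool_pos: [696.5, -48.7, 50.5]
tcp_rot: [179.9, 0.2, 127.5]
ft_force: [-0.1, 0.6, -5.0]
finger_gap: 38.8
```

Request:
servo_tool([
  [36, 0, 0, 0, 0, 0, 0.132],
  [36, 0, 0, 0, 0, 0, 0.132],
  [36, 0, 0, 0, 0, 0, 0.132],
  [36, 0, 0, 0, 0, 0, 0.132],
  [36, 0, 0, 0, 0, 0, 0.132],
  [36, 0, 0, 0, 0, 0, 0.132],
  [36, 0, 0, 0, 0, 0, 0.132],
  [36, 0, 0, 0, 0, 0, 0],
])

```text
time: 35.5
tool_pos: [698.0, -48.4, 50.5]
tcp_rot: [179.6, 0.1, 72.2]
ft_force: [-0.4, 0.0, -2.4]
finger_gap: 38.7
```

Request:
servo_tool([
  [50, 0, 0, 0, 0, 0, 0],
  [62, 0, 0, 0, 0, 0, 0],
  [65, 0, 0, -5, 0, 0, 0],
  [65, 0, 0, -30, 0, 0, 0],
  [65, 0, 0, -45, 0, 0, -0.1],
  [40, 0, 0, -45, 0, 0, -0.1],
  [20, -30, 0, -20, 0, 0, -0.1],
  [0, -40, 0, 0, 0, 0, 0],
  [0, -10, 0, 0, 0, 0, 0],
  [0, 0, 0, 0, 0, 0, 0],
])

```text
time: 36.5
tool_pos: [696.4, -129.4, 208.3]
tcp_rot: [179.3, 0.3, 91.4]
ft_force: [0.3, 0.8, 0.7]
finger_gap: 0.1
```

```bash
python3 - <<'E'
from h import *
s=sense();print(s['tool_pos'],s['tcp_rot'])
im=snapshot("wrist");np.save("w5.npy",im)
a=im[:300,150:450];cv2.imwrite("pics/w5.png",cv2.resize(a,(600,600),interpolation=cv2.INTER_CUBIC))
E
```

```text
[ 696.42335148 -129.35414632  208.2583647 ] [179.25279747   0.3283121   91.43051375]
```

View pics/w5.png

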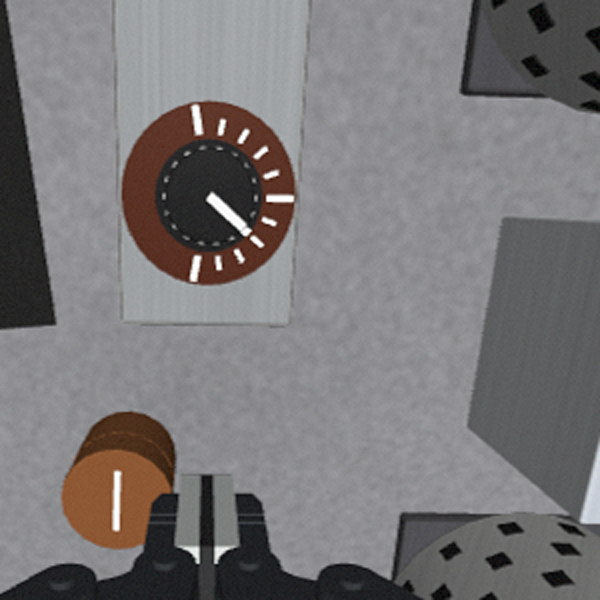

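Dial pointer is on the 7 tick. Next is the switch.

```bash
cat >> h.py <<'E'
def red():
    P=[]
    for n in("scene","side"):
        h=cv2.cvtColor(snapshot(n),cv2.COLOR_BGR2HSV)
        m=cv2.inRange(h,(0,190,90),(8,255,255))|cv2.inRange(h,(174,190,90),(180,255,255))
        k,l,st,c=cv2.connectedComponentsWithStats(m)
        i=1+int(np.argmax(st[1:,4]));P.append(c[i]);print(n,st[i,4],c[i]*K)
    print("red",tri(*P))
E
python3 -c "
from h import *
red();tins()"
```

```text
scene 28 [474.38616071 327.84598214]
side 26 [304.14663462 309.91586538]
red [660.66407763  68.28199741 112.22074516]
scene [(33, 510, 450), (34, 682, 407), (267, 475, -350), (293, 483, -417), (100, 666, -323)]
side [(36, 741, -459), (218, 481, -387), (56, 731, 320), (248, 485, 292), (294, 490, 366), (338, 495, 437)]
```

Request:
servo_tool([
  [0, 40, -18, 0, 0.013, 0, 0.025],
  [0, 45, -20, 0, 0, 0, 0],
  [0, 45, -20, 0, 0, 0, 0],
  [0, 45, -15, 0, 0, 0, 0],
  [0, 25, -8, 0, 0, 0, 0],
  [0, 0, 0, 20, 0, 0, 0],
  [0, 0, 0, 20, 0, 0, 0],
])

```text
time: 37.45
tool_pos: [607.6, 87.4, 162.1]
tcp_rot: [-179.7, 0.1, 90.5]
ft_force: [-0.1, -0.9, -0.2]
finger_gap: 0.4
```

Request:
servo_tool([
  [0, -16, 0, 20, 0, 0, 0],
  [0, 0, 0, 25, 0, 0, 0],
  [0, 0, 0, 12, 0, 0, 0],
  [0, 0, 0, 2, 0, 0, 0],
])

```text
time: 37.85
tool_pos: [603.1, 76.6, 96.8]
tcp_rot: [-179.3, 0.1, 91.0]
ft_force: [0.1, -0.2, -0.4]
finger_gap: -0.1
```

Request:
servo_tool([
  [0, -5, 10, -3, -0.01, 0, 0.016],
  [0, 0, 12, 0, 0, 0, 0],
  [0, 0, 12, 0, 0, 0, 0],
  [0, 0, 12, 0, 0, 0, 0],
  [0, 0, 12, 0, 0, 0, 0],
  [0, 0, 12, 0, 0, 0, 0],
])

```text
time: 38.45
tool_pos: [679.9, 72.4, 109.7]
tcp_rot: [179.6, 0.1, 89.9]
ft_force: [-1.0, -0.1, -0.2]
finger_gap: -0.2
```

Request:
servo_tool([
  [0, 0, 6, 5, 0, 0, 0],
  [0, 0, 6, 3, 0, 0, 0],
  [0, 0, 4, 1, 0, 0, 0],
])

```text
time: 38.75
tool_pos: [690.8, 72.3, 106.8]
tcp_rot: [-179.4, 0.1, 89.9]
ft_force: [-37.8, -1.8, 25.1]
finger_gap: -0.1
```

```bash
python3 - <<'E'
from h import *
s=sense();print(s['tool_pos'],s['tcp_rot'],s['ft_force'])
red()
a=[cv2.resize(snapshot(n)[y:y+100,x:x+130],(400,308),interpolation=cv2.INTER_CUBIC) for n,x,y in(("scene",240,160),("side",150,150))]
cv2.imwrite("pics/c6.png",np.hstack(a))
E
```

```text
[690.8410116   72.30736978 106.83276782] [-1.79442398e+02  8.91153671e-02  8.98752049e+01] [-37.80379513  -1.83078554  25.10533993]
scene 33 [496.16477273 341.80871212]
side 15 [277.91666667 304.375     ]
red [714.54313514  69.90334158 112.41947658]
```

View pics/c6.png

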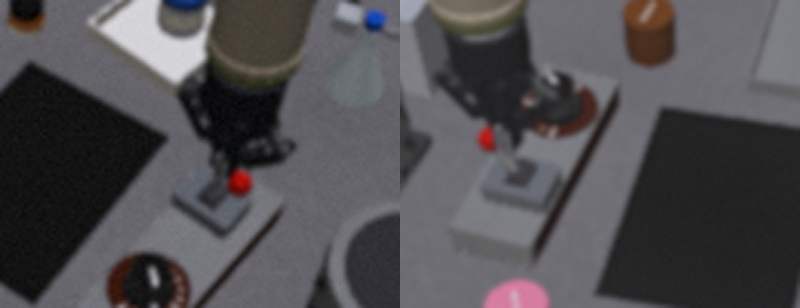

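Ball travelled 54 mm and is against its stop (38 N). I'll back off and clear.

Request:
servo_tool([
  [0, 0, -10, 0, 0, 0, 0],
  [0, 0, -30, 0, 0, 0, 0],
  [0, 0, -30, -20, 0, 0, 0],
  [0, 0, -30, -40, 0, 0, 0],
  [0, -40, -20, -40, 0, 0, 0],
  [0, -40, -20, -10, 0, 0, 0],
  [0, -40, -10, 0, 0, 0, 0],
  [0, -40, 0, 0, 0, 0, 0],
  [0, 0, 0, 0, 0, 0, 0],
])

```text
time: 39.85
tool_pos: [542.2, -85.5, 223.2]
tcp_rot: [179.8, 0.4, 89.9]
ft_force: [0.2, 0.6, -0.8]
finger_gap: 0.1
```

```bash
python3 - <<'E'
from h import *
s=sense();print(s['tool_pos'],s['ft_force'])
red();tins()
cv2.imwrite("pics/f1.png",np.vstack([np.hstack([cv2.resize(snapshot(n),(400,300)) for n in("scene","side")]),np.hstack([cv2.resize(snapshot("wrist"),(400,300)),cv2.resize(snapshot("side")[150:250,150:280],(400,300),interpolation=cv2.INTER_CUBIC)])]))
E
```

```text
[542.23387855 -85.54950707 223.2120691 ] [ 0.17327404  0.59993032 -0.81945611]
scene 27 [496.23842593 342.07175926]
side 27 [279.51388889 303.93518519]
red [713.5884069  68.5829942 112.4008948]
scene [(379, 490, 366), (34, 682, 407), (268, 475, -350), (292, 483, -417), (103, 666, -323)]
side [(220, 481, -387), (56, 731, 320), (247, 485, 292), (295, 490, 366), (337, 496, 437)]
```

View pics/f1.png

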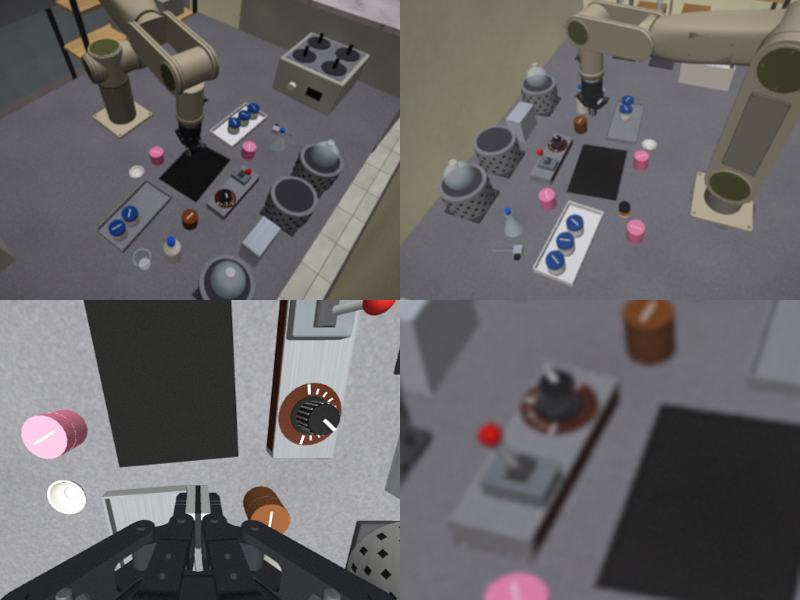

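The tins are upright, three in the basket and two in the tray. The switch is on, the dial is at 7, the mat is empty, and the robot is clear.

```bash
python3 -c "
from bench import *
print(hand_in())"
```

```text
the job is handed in; nothing more can be done
None
```

All five tins found on the mat are sorted by weight, the dial is set to 7 and the switch was then thrown on. I handed the job in at about 40 s on the robot's clock; it gives no verdict.

- **Tins:** two weighed in full, at roughly 4–5 N, and stand in the steel tray. Three weighed in empty, at roughly 1–2 N, and stand in the white basket. The last pictures show all five upright and the mat empty.
- **Dial:** I turned it from 2 to 7. A close-up after releasing it showed the pointer on the 7 tick, and the last wrist picture agrees.
- **Switch:** the ball moved about 53 mm away from the robot and met its stop at about 38 N sideways (45 N in all with the upward part, at the fingertips). It stayed there after I backed off.
- **Surroundings:** the other objects look where they were at the start, by eye in the last pictures. The arm was clear of everything at the end.

No check failed or disagreed. The switch ball's measured x was about 10 mm short of what the controller's position implies, both before and after the move. The distance it moved fits the full 52 mm throw.

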